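# Clear down the tattoo station: sharps, grips and ink to their places

### The arm

A 6-joint arm with a two-finger parallel gripper is mounted at the origin on the work surface. World frame = base frame: x ahead of the robot, y to its left, z up, the work surface at z = 0. Lengths are in m, angles in rad, forces in N, time in s.
With the tool pointing down it reaches from about 0.3 to 0.75 m from the base axis. Payload 8.5 kg.
Tool frame: the origin (TCP) lies midway between the tips of the shut fingers; the grasp point (between the pads) lies 19 mm behind it; z points along the fingers, y is the line along which they close (so a half turn about z gives the same grasp; the last joint's range is limited). The gripper opens to 88 mm and grips with 3 to 60 N. Pads are 18 mm wide; open, the fingers measure 123 mm over their backs; the gripper's body (75 mm by 187 mm) begins 45 mm behind the grasp point.
Start: joints at [1.028, 0.381, 1.297, -0, 1.464, -0.215], TCP at [0.177, 0.521, 0.239] pointing down, gripper open.
Joint ranges: [-3.11, 3.11], [-0.89, 2.33], [0.22, 2.48], [-1.42, 4.56], [0.17, 2.85], [-2.88, 2.88]. Speed limits (rad/s): [2.39, 2.39, 3.14, 3.14, 3.14, 3.14].

### API

Orientations are given as a 3x3 rotation matrix whose columns are the frame's x, y, z axes.
In Python, from rig import r gives the robot as it stands.
- The arm moves only by the tool drive_tool, never from a script. Its argument "plan" is a list of rows, each an object with "offset": the shift along the tool's x, y, z in cm, a list of three; "turn": the turn, a rotation vector about the tool's x, y, z in degrees, a list of three; "hand": the finger opening in cm, from 0 to 8.81. In form: [{"offset": [x, y, z], "turn": [wx, wy, wz], "hand": hand}, ...]. A call has 1 to 12 rows; each row shifts and turns the commanded pose from where the row before left it, along the tool's axes as they then stand; what a row does not reach is not made up. A row lasts 1/12 s, in which the tool goes at most 41.7 mm and 7.16 degrees, less where a joint would pass 70% of its speed; a pose out of reach is approached as far as the arm can. A call is refused whole if a number of a shift passes 4.17 or a number of a turn 7.16, either way. A call with a gripper value outside its range is refused whole. The fingers move at their own pace and stop on an object; "force" is the grip in N (left out, the last holds). Time passes only in rows, so rows that do not move let the fingers close. It gives the time, the measured TCP pose, the force, the opening and the grip force at its end, in the units of the state.
- r.sense(): the state, without advancing time (a new reading comes with each control period).
- r.capture(name): name is "side" or "top" or "wrist"; returns (picture, depth): 480x640x3 uint8, blue, green, red; 480x640 float32, m along the optical axis (not along the pixel's ray), 0 where there is no reading.
- r.get_calibration(name): a dict with "fx", "fy", "cx", "cy" (pixels), "R" (3x3) and "t" (3): a world point X has camera coordinates R X + t; the wrist camera has in their place "tool_from_camera" (4x4, takes a point from camera to tool coordinates, whose origin is the TCP and whose axes are the flange's). Camera axes: x right, y down, z forward; pixel columns grow to the right and rows downward; lengths in m; the calibration is good to about 2 mm. A picture is of the moment at which its call begins: read the wrist's pose just before it. get_calibration takes no time and is no camera call.
- r.hand_in(): hands the job in; it is judged then, once.
The state is a dict: "time_s": time; "qpos": joint angles; "joint_velocities": joint speeds; "effort": joint torques, N m; "ee_pos": TCP position; "tool_rot": TCP orientation; "contact_force": force on the tool from outside, world axes, zero at the start; "moment": the same for the moment, N m; "finger_gap": finger opening in m; "grip_force": force on a finger pad.
Only numpy, scipy, OpenCV 4.12 (cv2) and the standard library are available. Lean on these libraries where they do the work, as an engineer would, in place of code of your own. Each camera call takes 0.05 s, during which the arm holds its last target. There are 200 camera calls.

### The job

The session is over, so clear the lay-down: sharps first, dropping both used needle cartridges into the open sharps pot before anything else is put away. Then lay both metal grips flat in the steel instrument tray, neither on top of the other, and stand the loose ink bottle upright in the free bay of the bottle rack; set grips and bottle down rather than dropping them. Leave the tattoo machine and the ink-cap stand where they are.

Things in the scene. Friction and masses are not known exactly. Their poses are not given: they have to be found in the camera images.
- cartridge_a_center (a point): Used needle cartridge, black plastic, lying on its side: 42 mm long, 13 mm thick, tapering to a fine tip at +x; 12 g. Barrel (13 mm thick, faceted so it does not roll) from x = -21 to +6 mm. The point is its middle, 6.5 mm above what it lies on; x runs along it. Grip across it (along y), fingertips almost on the table. It starts about 90 mm (70 at the least) from its neighbours in the row, centre to centre.
- cartridge_b_center (a point): Used needle cartridge, black plastic, lying on its side: 42 mm long, 13 mm thick, tapering to a fine tip at +x; 12 g. Barrel (13 mm thick, faceted so it does not roll) from x = -21 to +6 mm. The point is its middle, 6.5 mm above what it lies on; x runs along it. Grip across it (along y), fingertips almost on the table. It starts about 90 mm (70 at the least) from its neighbours in the row, centre to centre.
- grip_a_center (a point): Bare metal tattoo grip lying on its side: ribbed aluminium barrel 25 mm thick and 55 mm long, faceted so it does not roll, with a 9 mm steel stem sticking out a further 20 mm at its +x end; 60 to 130 g. The point is the middle of the barrel, on its axis, 12.5 mm above what it lies on; x runs along it towards the stem. Grip the barrel across (along y).
- grip_b_center (a point): Bare metal tattoo grip lying on its side: ribbed aluminium barrel 25 mm thick and 55 mm long, faceted so it does not roll, with a 9 mm steel stem sticking out a further 20 mm at its +x end; 60 to 130 g. The point is the middle of the barrel, on its axis, 12.5 mm above what it lies on; x runs along it towards the stem. Grip the barrel across (along y).
- bottle_center (a point): Loose closed ink bottle, upright: grey-mauve, 33 mm thick straight body up to 54 mm above its foot, black cap 22 mm thick from 64 to 77 mm, white spout up to 92 mm; 40 to 85 g. The point is on its axis, 46 mm above its foot (half-way up); z is up. Grip the body from above with the grasp point 4 to 8 mm above this point, so that the spout clears the gripper's palm.
- pot_mouth (a point): Sharps pot: fixed round yellow tub, 120 mm across, 90 mm tall, with a collar lid. The point is the centre of its round open mouth, 84 mm wide, level with the top of the lid, 90 mm above the table; inner floor 87 mm below; z is up. The open lid flap hangs outside at its +x side. Let a cartridge fall in through the mouth.
- tray: Fixed open stainless instrument tray, 146 mm along its x, 200 mm along its y, inside 140 x 194 mm; floor 3 mm thick, rim 25 mm above the table. Origin: centre of its underside, on the table. Room for both grips, laid along the tray's x, about 84 mm apart in y.
- free_bay (a point): The one empty bay of the fixed three-bay grey bottle rack (162 x 56 mm, walls 32 mm tall); the other two bays hold ink bottles fixed in them, like the loose one, 53 and 106 mm away on the -x side. The point is the centre of the bay's floor, 3 mm above the table; the bay is 49 to 50 mm square inside, its sides along x and y; z is up. Come down from above with the fingers closing along y, across the row.
- machine_center (a point): Bystander, to be left alone: tattoo machine lying on its side, about 135 mm long, steel motor body 34 mm thick towards +x and black rubber grip towards -x. The point is on its axis near the middle, 17 mm above the table; x runs along it.
- cap_stand_center (a point): Bystander, to be left alone: aluminium ink-cap stand with eight empty white caps, 100 mm along x, 62 mm along y, 26 mm tall. The point is its centre, 13 mm above the table.

How it is judged:
On the way, in this order (a step that is already met when the one before it is completed fails the run):
1. both used cartridges are in the sharps pot (horizontal distance between each of cartridge_a_center, cartridge_b_center and pot_mouth below 0.056 m and z of each of cartridge_a_center, cartridge_b_center in the frame of pot_mouth below -0.02 m), for 0.2 s.
2. both grips lie flat in the tray and the bottle stands in the free bay (x of grip_a_center in the frame of tray between -0.06 and 0.06 m and y of grip_a_center in the frame of tray between -0.09 and 0.09 m and z of each of grip_a_center, grip_b_center in the frame of tray below 0.021 m and angle between grip_a_center's own x axis and vertical between 1.42 and 1.72 rad and x of grip_b_center in the frame of tray between -0.06 and 0.06 m and y of grip_b_center in the frame of tray between -0.09 and 0.09 m and angle between grip_b_center's own x axis and vertical between 1.42 and 1.72 rad and horizontal distance between bottle_center and free_bay below 0.014 m and z of bottle_center in the frame of free_bay between 0.04 and 0.052 m and angle between bottle_center's own z axis and vertical below 0.12 rad), for 0.2 s.
At the end, for the whole second after the job is handed in: Both cartridges are in the sharps pot, 20 mm or more below its mouth; both grips lie level (within 8 degrees) on the tray floor, neither on the other; the bottle stands upright (within 7 degrees) on the floor of the free bay, within 14 mm of its centre; all released and at rest (all of step 1 and all of step 2 and linear speed of each of cartridge_a, cartridge_b, grip_a, grip_b, bottle below 0.03 m/s); the robot touches nothing.
It fails at once if a grip or the bottle is put away while a cartridge is still out of the sharps pot ((not (horizontal distance between cartridge_a_center and pot_mouth below 0.056 m and z of cartridge_a_center in the frame of pot_mouth below -0.02 m) or not (horizontal distance between cartridge_b_center and pot_mouth below 0.056 m and z of cartridge_b_center in the frame of pot_mouth below -0.02 m)) and ((x of grip_a_center in the frame of tray between -0.06 and 0.06 m and y of grip_a_center in the frame of tray between -0.09 and 0.09 m and z of grip_a_center in the frame of tray below 0.021 m and angle between grip_a_center's own x axis and vertical between 1.42 and 1.72 rad) or (x of grip_b_center in the frame of tray between -0.06 and 0.06 m and y of grip_b_center in the frame of tray between -0.09 and 0.09 m and z of grip_b_center in the frame of tray below 0.021 m and angle between grip_b_center's own x axis and vertical between 1.42 and 1.72 rad) or (horizontal distance between bottle_center and free_bay below 0.014 m and z of bottle_center in the frame of free_bay between 0.04 and 0.052 m and angle between bottle_center's own z axis and vertical below 0.12 rad))).
It fails at once if a grip or the bottle is dropped (falls more than about 30 mm) or thrown ((contact force between grip_a and the fingers below 0.05 N and linear speed of grip_a above 0.8 m/s) or (contact force between grip_b and the fingers below 0.05 N and linear speed of grip_b above 0.8 m/s) or (contact force between bottle and the fingers below 0.05 N and linear speed of bottle above 0.8 m/s)).
It fails at once if the tattoo machine or the ink-cap stand is moved by more than 20 mm (distance of any of machine_center, cap_stand_center from where it was at the start of the episode above 0.02 m).
It also fails if it takes over 131 s, if anything falls off the work surface, if the arm or the gripper's body presses on something with over 40 N, if the wrist force passes 120 N, or if a joint passes its speed limit or range.

## Working session

There is one attempt and no reset: what is moved stays moved. The work goes in short steps, Python scripts to look and compute and a tool call to move; the robot and the scene stay as the last step left them, time stands still between calls to the robot, and variables do not carry over. Pictures are saved under pics/ and viewed, at most 14 in all, crops included, and the job is handed in when it is done.

Besides the shell and the picture viewer there is one more tool, called after "Request:" as name(argument=value, ...) on one line, values as JSON. drive_tool: Moves the arm, as the interface text tells. Its arguments: {"type":"object","properties":{"plan":{"type":"array"},"force":{"type":"number"}},"required":["plan"]}

```bash
mkdir -p pics
python3 - <<'E'
from rig import r
import cv2,numpy as np
s=r.sense();print(s['time_s'],s['ee_pos'],np.round(s['tool_rot'],3))
for n in('top','side'):
    p,d=r.capture(n);cv2.imwrite(f'pics/{n}0.png',p);np.save(f'{n}0.npy',d);c=r.get_calibration(n);print(n,c)
print(r.get_calibration('wrist'))
E
```

```text
0.0 [0.17693898 0.52046498 0.23810891] [[-0.947  0.322 -0.001]
 [ 0.322  0.947 -0.001]
 [ 0.    -0.001 -1.   ]]
top {'fx': 567.1154202234183, 'fy': 567.1154202234183, 'cx': 321.9158294688843, 'cy': 236.87985718563053, 'R': array([[-0.01101229, -0.9999166 , -0.0067471 ],
       [-0.99584346,  0.01157703, -0.09034258],
       [ 0.09041316,  0.00572417, -0.99588789]]), 't': array([0.01023929, 0.56994483, 1.15032615])}
side {'fx': 564.8939678412275, 'fy': 564.8939678412275, 'cx': 316.79029125545645, 'cy': 241.82907446458904, 'R': array([[ 0.74008708, -0.67242387,  0.01082796],
       [-0.52171723, -0.58422636, -0.62168375],
       [ 0.42436097,  0.45445098, -0.78319351]]), 't': array([-0.41280515,  0.32360723,  1.05597408])}
{'fx': 378.78984029202394, 'fy': 378.78984029202394, 'cx': 318.96281253195957, 'cy': 238.3212702410091, 'tool_from_camera': array([[-1.17270620e-05, -9.56373820e-01, -2.92145710e-01,
         7.35841641e-02],
       [ 9.99999892e-01,  1.24743725e-04, -4.48504596e-04,
        -5.52621387e-04],
       [ 4.65381398e-04, -2.92145684e-01,  9.56373715e-01,
        -1.45229812e-01],
       [ 0.00000000e+00,  0.00000000e+00,  0.00000000e+00,
         1.00000000e+00]])}
```

View pics/top0.png

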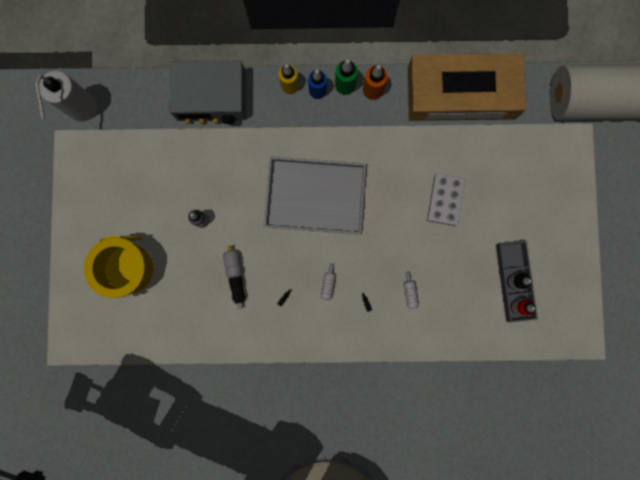

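The top view shows the pot at (118,267), bottle (197,217), machine (235,275), cartridges (285,297) and (367,301), grips (329,282) and (411,290) with stems pointing up, tray (316,196), cap stand (446,200), and rack (517,280) with its free bay at the top end, about (507,252).

```bash
cat > h.py <<'E'
import numpy as np,cv2
from rig import r
def ray(n,uv,z,s=None):
    "world points of pixels uv cast onto plane z"
    c=r.get_calibration(n);uv=np.atleast_2d(np.float64(uv))
    d=np.c_[(uv[:,0]-c['cx'])/c['fx'],(uv[:,1]-c['cy'])/c['fy'],np.ones(len(uv))]
    if n=='wrist':
        T=np.eye(4);T[:3,:3]=s['tool_rot'];T[:3,3]=s['ee_pos'];T=T@c['tool_from_camera'];R,o=T[:3,:3],T[:3,3]
    else: R=c['R'].T;o=-R@c['t']
    w=d@R.T;return o+w*((z-o[2])/w[:,2])[:,None]
def blobs(mask,amin):
    k,l,st,ce=cv2.connectedComponentsWithStats(mask.astype(np.uint8))
    return [(np.argwhere(l==i)[:,::-1],st[i]) for i in range(1,k) if st[i,4]>=amin]
def axis(P):
    "mean, axis angle (deg), extents along and across"
    m,ev=cv2.PCACompute(np.float32(P[:,:2]),mean=None);q=(P[:,:2]-m)@ev.T
    mid=m[0]+ev.T@((q.max(0)+q.min(0))/2)
    skew=np.mean(q[:,0]**3)
    return mid,np.degrees(np.arctan2(ev[0,1],ev[0,0])),np.ptp(q,axis=0),skew
E
python3 - <<'E'
from h import *
p=cv2.imread('pics/top0.png');v=p.max(2).astype(int);hsv=cv2.cvtColor(p,cv2.COLOR_BGR2HSV)
o=p[120:370,40:440];cv2.imwrite('pics/c1.png',cv2.resize(o[90:200,120:400],None,fx=2.8,fy=2.8,interpolation=cv2.INTER_CUBIC))
for P,st in blobs(v<90,30):
    if 130<st[1]<340 : print('dark',st,[np.round(x,3) for x in axis(ray('top',P,.0065))])
y=(hsv[...,1]>130)&(hsv[...,0]>18)&(hsv[...,0]<35)&(v>150)
for P,st in blobs(y,300):
    (c,rad)=cv2.minEnclosingCircle(np.float32(P));print('pot',st,c,rad,ray('top',c,.09))
for n,c,z in(('tray',[(270,158),(366,163),(362,232),(266,227)],.025),('rack',[(499,242),(525,240),(536,319),(508,321)],.032),('gA',[(332,265),(327,298)],.0125),('gB',[(408,273),(412,306)],.0125),('stand',[(446,200)],.026)):
    print(n,ray('top',c,z).round(3).tolist())
d=np.load('top0.npy')
C=r.get_calibration('top')
vv,uu=np.mgrid[:480,:640];cam=np.stack([(uu-C['cx'])/C['fx']*d,(vv-C['cy'])/C['fy']*d,d],-1);W=(cam-C['t'])@C['R']
for nm,x0,x1,y0,y1,zl in(('tray',262,372,150,240,.012),('bottle',180,215,200,235,.03),('gA',315,345,258,305,.007),('gB',398,425,265,312,.007),('ca',272,298,285,310,.004),('cb',355,378,288,315,.004)):
    w=W[y0:y1,x0:x1].reshape(-1,3);w=w[(w[:,2]>zl)&(w[:,2]<.2)];print(nm,len(w),w[:,2].max().round(3),[np.round(x,3) for x in axis(w)])
E
```

```text
dark [265 158 103  76 883] [array([0.661, 0.015]), np.float32(85.885), array([0.209, 0.15 ]), np.float64(-0.0)]
dark [451 191   7   7  32] [array([ 0.659, -0.277]), np.float32(-40.17), array([0.012, 0.012]), np.float64(-0.0)]
dark [188 209  27  19 386] [array([0.615, 0.259]), np.float32(94.09), array([0.056, 0.04 ]), np.float64(-0.0)]
dark [278 225  19   3  33] [array([0.596, 0.077]), np.float32(85.114), array([0.038, 0.004]), np.float64(-0.0)]
dark [331 229  19   3  35] [array([ 0.586, -0.034]), np.float32(84.917), array([0.038, 0.004]), np.float64(-0.0)]
dark [ 121  233   46   63 1366] [array([0.522, 0.376]), np.float32(7.439), array([0.131, 0.09 ]), np.float64(-0.0)]
dark [ 496  239   42   84 2547] [array([ 0.476, -0.4  ]), np.float32(5.418), array([0.169, 0.068]), np.float64(-0.0)]
dark [223 245  25  63 802] [array([0.491, 0.187]), np.float32(6.468), array([0.132, 0.042]), np.float64(0.0)]
dark [  93  247   36   42 1032] [array([0.511, 0.452]), np.float32(9.477), array([0.088, 0.07 ]), np.float64(0.0)]
dark [330 264   6  35 100] [array([ 0.479, -0.018]), np.float32(-3.043), array
[... 602 characters left out ...]
.444, -0.005, 0.012]]
gB [[0.494, -0.175, 0.012], [0.425, -0.181, 0.012]]
stand [[0.644, -0.255, 0.026]]
tray 912 0.031 [array([0.66 , 0.019]), np.float32(84.634), array([0.205, 0.151]), np.float64(-0.0)]
bottle 246 0.096 [array([0.611, 0.259]), np.float32(-30.364), array([0.033, 0.03 ]), np.float64(-0.0)]
gA 349 0.033 [array([ 0.479, -0.004]), np.float32(-10.413), array([0.076, 0.033]), np.float64(0.0)]
gB 353 0.03 [array([ 0.464, -0.187]), np.float32(6.927), array([0.083, 0.046]), np.float64(0.0)]
ca 143 0.015 [array([0.445, 0.082]), np.float32(-42.155), array([0.057, 0.062]), np.float64(0.0)]
cb 132 0.018 [array([ 0.437, -0.086]), np.float32(18.77), array([0.061, 0.049]), np.float64(0.0)]
```

View pics/c1.png

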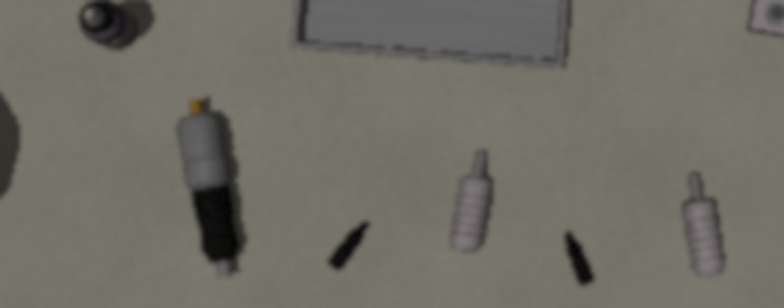

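View pics/side0.png

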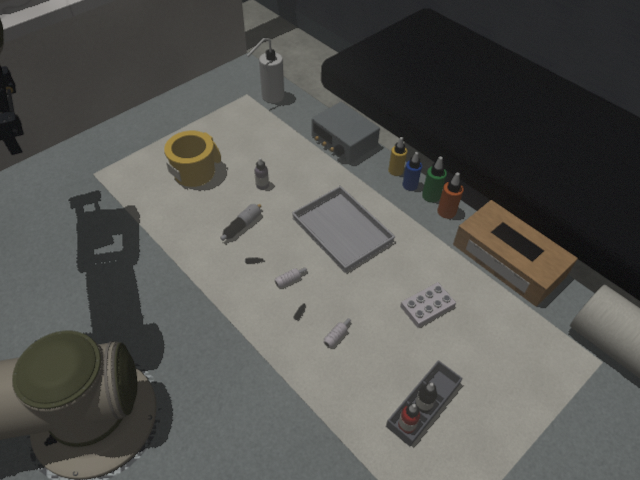

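The side view agrees with the top view: the bottle stands behind the machine, the grip stems point away from the robot, and the rack's far bay is free. I'll head over cartridge A.

```bash
cat >> h.py <<'E'
def go(p,yaw):
    "turn about tool z (deg), then offset (cm) in tool axes, to p with tool y along yaw (deg, mod 180)"
    s=r.sense();R=s['tool_rot'];y=np.degrees(np.arctan2(R[1,1],R[0,1]))
    q1=np.degrees(np.arctan2(p[1],p[0]));best=min((yaw+180*k for k in range(-3,4)),key=lambda a:abs(q1-a))
    cur=q1*0+np.degrees(s['qpos'][0]-s['qpos'][5]);t=cur-best
    a=np.radians(y-t);Rn=np.array([[-np.sin(-a+0)*-1*-1,0,0]]) if 0 else None
    Y=np.array([np.cos(a),np.sin(a),0]);Z=np.array([0,0,-1.]);X=np.cross(Y,Z)
    d=(np.array(p)-s['ee_pos'])*100
    print('t',round(s['time_s'],2),'pos',s['ee_pos'].round(4),'TURN z',round(t,1),'OFFSET',np.round([d@X,d@Y,d@Z],2),'len',np.linalg.norm(d).round(1))
E
sed -i '/Rn=np.array/s/;Rn=.*$//; s/q1\*0+//' h.py
python3 - <<'E'
from h import *
p=cv2.imread('pics/top0.png');hsv=cv2.cvtColor(p,cv2.COLOR_BGR2HSV)
y=(hsv[...,1]>150)&(hsv[...,0]>15)&(hsv[...,0]<40)
y[:, 200:]=0
for P,st in blobs(y,300):
    (c,rad)=cv2.minEnclosingCircle(np.float32(P));print('pot',st,c,rad,ray('top',c,.09))
print(ray('top',[(118,267)],.09))
go([.447,.083,.17],52)
E
```

```text
pot [  84  236   69   62 3332] (117.87515258789062, 265.2060241699219) 35.239837646484375 [[0.51320228 0.40316321 0.09      ]]
[[0.50969152 0.40284282 0.09      ]]
t 0.1 pos [0.177  0.5205 0.2382] TURN z 19.2 OFFSET [-48.22 -17.85   6.82] len 51.9
```

Request:
drive_tool(plan=[{"offset": [0, 0, 0], "turn": [0, 0, 6.4], "hand": 8}, {"offset": [0, 0, 0], "turn": [0, 0, 6.4], "hand": 8}, {"offset": [0, 0, 0], "turn": [0, 0, 6.4], "hand": 8}, {"offset": [-3, -1.1, 0], "turn": [0, 0, 0], "hand": 8}, {"offset": [-3, -1.1, 0], "turn": [0, 0, 0], "hand": 8}, {"offset": [-3, -1.1, 0], "turn": [0, 0, 0], "hand": 8}, {"offset": [-3, -1.1, 0], "turn": [0, 0, 0], "hand": 8}, {"offset": [-3, -1.1, 0], "turn": [0, 0, 0], "hand": 8}, {"offset": [-3, -1.1, 0], "turn": [0, 0, 0], "hand": 8}, {"offset": [-3, -1.1, 0], "turn": [0, 0, 0], "hand": 8}, {"offset": [-3, -1.1, 0], "turn": [0, 0, 0], "hand": 8}, {"offset": [-3, -1.1, 0], "turn": [0, 0, 0], "hand": 8}])

```text
time_s: 1.1
ee_pos: [0.3293, 0.275, 0.2386]
tool_rot: [[-0.788, 0.615, -0.0], [0.615, 0.788, -0.0], [0.0, -0.0, -1.0]]
contact_force: [0.4, 1.1, 0.2]
finger_gap: 0.0802
grip_force: 0.0
```

Request:
drive_tool(plan=[{"offset": [-3, -1.1, 0.8], "turn": [0, 0, 0], "hand": 6}, {"offset": [-3, -1.1, 0.8], "turn": [0, 0, 0], "hand": 6}, {"offset": [-3, -1.1, 0.8], "turn": [0, 0, 0], "hand": 6}, {"offset": [-3, -1.1, 0.8], "turn": [0, 0, 0], "hand": 6}, {"offset": [-3, -1.1, 0.9], "turn": [0, 0, 0], "hand": 6}, {"offset": [-3, -1.1, 0.9], "turn": [0, 0, 0], "hand": 6}, {"offset": [-3, -1.1, 0.9], "turn": [0, 0, 0], "hand": 6}, {"offset": [-0.2, -0.2, 0.9], "turn": [0, 0, 0], "hand": 6}, {"offset": [0, 0, 0], "turn": [0, 0, 0], "hand": 6}, {"offset": [0, 0, 0], "turn": [0, 0, 0], "hand": 6}])

```text
time_s: 1.93
ee_pos: [0.447, 0.0838, 0.1704]
tool_rot: [[-0.788, 0.616, -0.002], [0.616, 0.788, 0.0], [0.001, -0.001, -1.0]]
contact_force: [-0.1, 0.3, -0.4]
finger_gap: 0.0601
grip_force: 0.0
```

```bash
cat >> h.py <<'E'
def darkest(z,near,thr=60,amin=150,name=None):
    s=r.sense();p,d=r.capture('wrist')
    if name: cv2.imwrite(name,p)
    for P,st in blobs(p.max(2)<thr,amin):
        W=ray('wrist',P,z,s);m=axis(W)
        if np.hypot(*(m[0]-near))<.06: print(st,[np.round(x,4) for x in m], 'fat end dir:', np.round(W[:,:2].mean(0)-m[0],4))
E
python3 - <<'E'
from h import *
go([.447,.083,.17],52)
darkest(.0065,[.447,.083],name='pics/w1.png')
E
```

```text
t 1.93 pos [0.447  0.0838 0.1704] TURN z -0.0 OFFSET [-0.05 -0.07  0.04] len 0.1
```

View pics/w1.png

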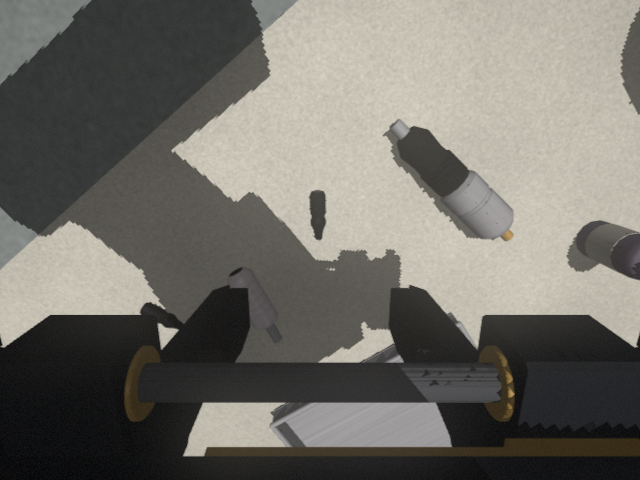

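The wrist view shows cartridge A at (317,213), tip down and along the image vertical, so it lines up with the tool's x. The cast did not return it, so I'll loosen the threshold.

Run:
```python
from h import *
p=cv2.imread('pics/w1.png');print(p[195:240:8,317].tolist())
s=r.sense()
for t in(50,60,70):
  for P,st in blobs(p.max(2)<t,60):
    W=ray('wrist',P,.0065,s);m=axis(W)
    if np.hypot(*(m[0]-[.447,.083]))<.1: print(t,st,[np.round(x,4) for x in m],W[:,:2].mean(0)-m[0])
```

```text
[[66, 72, 72], [66, 71, 72], [60, 64, 67], [69, 72, 75], [59, 61, 64], [56, 60, 62]]
70 [311 192  14  47 351] [array([0.4471, 0.0829]), np.float32(-32.0944), array([0.04  , 0.0125]), np.float64(-0.0)] [ 0.00149698 -0.00181551]
```

Request:
drive_tool(plan=[{"offset": [0.6, 0, 3], "turn": [0, 0, 0], "hand": 4}, {"offset": [0, 0, 3], "turn": [0, 0, 0], "hand": 4}, {"offset": [0, 0, 3], "turn": [0, 0, 0], "hand": 4}, {"offset": [0, 0, 3], "turn": [0, 0, 0], "hand": 4}, {"offset": [0, 0, 2], "turn": [0, 0, 0], "hand": 4}, {"offset": [0, 0, 1.6], "turn": [0, 0, 0], "hand": 4}, {"offset": [0, 0, 1], "turn": [0, 0, 0], "hand": 4}, {"offset": [0, 0, 0], "turn": [0, 0, 0], "hand": 0.5}, {"offset": [0, 0, 0], "turn": [0, 0, 0], "hand": 0.5}, {"offset": [0, 0, 0], "turn": [0, 0, 0], "hand": 0.5}, {"offset": [0, 0, 0], "turn": [0, 0, 0], "hand": 0.5}, {"offset": [0, 0, 0], "turn": [0, 0, 0], "hand": 0.5}], force=12)

```text
time_s: 2.98
ee_pos: [0.4431, 0.0876, 0.0056]
tool_rot: [[-0.788, 0.615, 0.002], [0.615, 0.788, -0.0], [-0.001, 0.001, -1.0]]
contact_force: [0.0, 2.2, 3.9]
finger_gap: 0.0128
grip_force: 12.0
```

Request:
drive_tool(plan=[{"offset": [0, 0, -2], "turn": [0, 0, 0], "hand": 0.5}, {"offset": [0, 0, -4], "turn": [0, 0, 0], "hand": 0.5}, {"offset": [0, 0, -4], "turn": [0, 0, 0], "hand": 0.5}, {"offset": [0, 0, -4], "turn": [0, 0, 0], "hand": 0.5}, {"offset": [0, 0, -4], "turn": [0, 0, 0], "hand": 0.5}, {"offset": [0, 0, -1.5], "turn": [0, 0, 0], "hand": 0.5}, {"offset": [0, 0, 0], "turn": [0, 0, 0], "hand": 0.5}])

```text
time_s: 3.57
ee_pos: [0.444, 0.0875, 0.2038]
tool_rot: [[-0.788, 0.615, 0.009], [0.615, 0.788, -0.001], [-0.007, 0.005, -1.0]]
contact_force: [0.3, -0.6, -0.4]
finger_gap: 0.0123
grip_force: 12.0
```

Request:
drive_tool(plan=[{"offset": [1.4, 2.9, 0], "turn": [0, 0, 0], "hand": 0.5}, {"offset": [1.4, 2.9, 0], "turn": [0, 0, 0], "hand": 0.5}, {"offset": [1.4, 2.9, 0], "turn": [0, 0, 0], "hand": 0.5}, {"offset": [1.4, 2.9, 0], "turn": [0, 0, 0], "hand": 0.5}, {"offset": [1.4, 2.9, 0], "turn": [0, 0, 0], "hand": 0.5}, {"offset": [1.4, 2.9, 0], "turn": [0, 0, 0], "hand": 0.5}, {"offset": [1.4, 2.9, 0], "turn": [0, 0, 0], "hand": 0.5}, {"offset": [1.4, 2.9, 0], "turn": [0, 0, 0], "hand": 0.5}, {"offset": [1.4, 2.9, 0], "turn": [0, 0, 0], "hand": 0.5}, {"offset": [1.4, 2.9, 0], "turn": [0, 0, 0], "hand": 0.5}, {"offset": [0, 0, 0], "turn": [0, 0, 0], "hand": 0.5}, {"offset": [0, 0, 0], "turn": [0, 0, 0], "hand": 0.5}])

```text
time_s: 4.57
ee_pos: [0.5102, 0.4031, 0.1977]
tool_rot: [[-0.789, 0.614, -0.002], [0.614, 0.789, -0.001], [0.001, -0.003, -1.0]]
contact_force: [0.5, -0.1, 0.7]
finger_gap: 0.0128
grip_force: 12.0
```

Run:
```python
from h import *
s=r.sense();p,d=r.capture('wrist');cv2.imwrite('pics/w2.png',p);print(s['ee_pos'],s['finger_gap'],s['grip_force'])
```

```text
[0.5102128  0.40305992 0.19766687] 0.012780385363715452 11.997932880185544
```

View pics/w2.png

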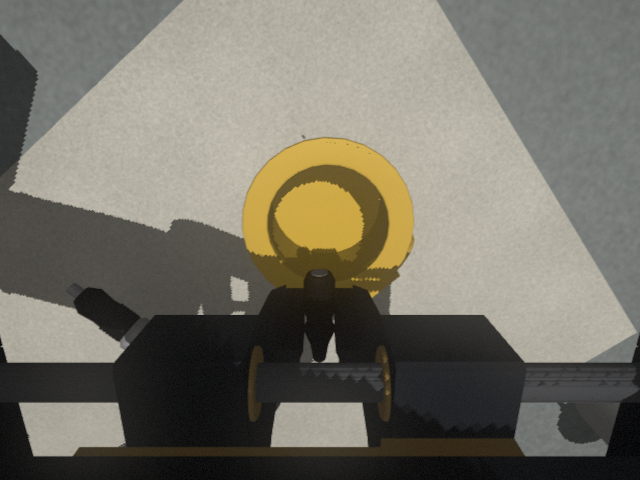

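The pot mouth shows as a dark ring centred near (328,223), with the cartridge held at about (320,310).

Run:
```python
from h import *
s=r.sense();print(ray('wrist',[(328,223),(267,223),(388,223),(328,165),(328,137)],.09,s).round(4))
c=ray('wrist',[(328,223)],.09,s)[0];go([c[0]+.003,c[1],.112],52.1)
```

```text
[[0.5083 0.4112 0.09  ]
 [0.4824 0.3779 0.09  ]
 [0.5338 0.4439 0.09  ]
 [0.477  0.4353 0.09  ]
 [0.4628 0.4462 0.09  ]]
t 4.62 pos [0.5103 0.402  0.1982] TURN z -0.0 OFFSET [0.48 0.78 8.62] len 8.7
```

Request:
drive_tool(plan=[{"offset": [1.2, 0.5, 2], "turn": [0, 0, 0], "hand": 0.5}, {"offset": [0, 0, 3], "turn": [0, 0, 0], "hand": 0.5}, {"offset": [0, 0, 2.5], "turn": [0, 0, 0], "hand": 0.5}, {"offset": [0, 0, 1], "turn": [0, 0, 0], "hand": 0.5}, {"offset": [0, 0, 0], "turn": [0, 0, 0], "hand": 0.5}, {"offset": [0, 0, 0], "turn": [0, 0, 0], "hand": 5}, {"offset": [0, 0, 0], "turn": [0, 0, 0], "hand": 5}, {"offset": [0, 0, 0], "turn": [0, 0, 0], "hand": 5}, {"offset": [0, 0, 0], "turn": [0, 0, 0], "hand": 5}, {"offset": [0, 0, 0], "turn": [0, 0, 0], "hand": 5}, {"offset": [0, 0, -4], "turn": [0, 0, 0], "hand": 5}, {"offset": [0, 0, -4], "turn": [0, 0, 0], "hand": 5}])

```text
time_s: 5.62
ee_pos: [0.5037, 0.413, 0.1942]
tool_rot: [[-0.788, 0.615, -0.004], [0.615, 0.788, -0.002], [0.002, -0.004, -1.0]]
contact_force: [1.7, -0.2, 0.5]
finger_gap: 0.0495
grip_force: 0.0
```

Run:
```python
from h import *
p,d=r.capture('wrist');cv2.imwrite('pics/w3.png',p[100:340,160:480])
go([.434,-.086,.17],110)
```

```text
t 5.67 pos [0.5062 0.4147 0.2048] TURN z 122.0 OFFSET [-23.91  44.58   3.48] len 50.7
```

View pics/w3.png

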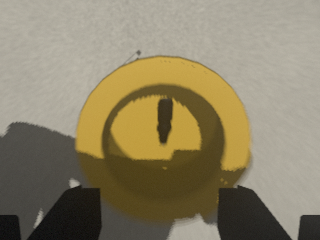

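Cartridge A lies on the pot floor, near crop pixel (165,120). Next is cartridge B, turning −58° (the equivalent half turn).

Request:
drive_tool(plan=[{"offset": [0, 0, 0], "turn": [0, 0, -6.44], "hand": 5}, {"offset": [0, 0, 0], "turn": [0, 0, -6.44], "hand": 5}, {"offset": [0, 0, 0], "turn": [0, 0, -6.44], "hand": 5}, {"offset": [0, 0, 0], "turn": [0, 0, -6.44], "hand": 5}, {"offset": [0, 0, 0], "turn": [0, 0, -6.44], "hand": 5}, {"offset": [0, 0, 0], "turn": [0, 0, -6.44], "hand": 5}, {"offset": [0, 0, 0], "turn": [0, 0, -6.44], "hand": 5}, {"offset": [0, 0, 0], "turn": [0, 0, -6.44], "hand": 5}, {"offset": [0, 0, 0], "turn": [0, 0, -6.44], "hand": 5}])

```text
time_s: 6.42
ee_pos: [0.5045, 0.4136, 0.195]
tool_rot: [[-0.938, -0.347, 0.001], [-0.347, 0.938, 0.0], [-0.001, 0.0, -1.0]]
contact_force: [1.4, -0.3, 0.2]
finger_gap: 0.0501
grip_force: 0.0
```

Request:
drive_tool(plan=[{"offset": [1.6, -3, 0], "turn": [0, 0, 0], "hand": 5}, {"offset": [1.6, -3, 0], "turn": [0, 0, 0], "hand": 5}, {"offset": [1.6, -3, 0], "turn": [0, 0, 0], "hand": 5}, {"offset": [1.6, -3, 0], "turn": [0, 0, 0], "hand": 5}, {"offset": [1.6, -3, 0], "turn": [0, 0, 0], "hand": 5}, {"offset": [1.6, -3, 0], "turn": [0, 0, 0], "hand": 5}, {"offset": [1.6, -3, 0], "turn": [0, 0, 0], "hand": 5}, {"offset": [1.6, -3, 0], "turn": [0, 0, 0], "hand": 5}, {"offset": [1.6, -3, 0], "turn": [0, 0, 0], "hand": 5}, {"offset": [1.6, -3, 0], "turn": [0, 0, 0], "hand": 5}, {"offset": [1.6, -3, 0], "turn": [0, 0, 0], "hand": 5}, {"offset": [1.6, -3, 0], "turn": [0, 0, 0], "hand": 5}])

```text
time_s: 7.42
ee_pos: [0.4466, 0.0081, 0.1952]
tool_rot: [[-0.94, -0.342, 0.001], [-0.342, 0.94, -0.0], [-0.001, -0.001, -1.0]]
contact_force: [0.3, -0.4, 0.9]
finger_gap: 0.0507
grip_force: 0.0
```

Request:
drive_tool(plan=[{"offset": [1.5, -3, 1], "turn": [0, 0, 0], "hand": 5}, {"offset": [1.6, -3, 1], "turn": [0, 0, 0], "hand": 5}, {"offset": [1.6, -2.6, 1], "turn": [0, 0, 0], "hand": 5}, {"offset": [0, 0, 0.5], "turn": [0, 0, 0], "hand": 5}, {"offset": [0, 0, 0], "turn": [0, 0, 0], "hand": 5}, {"offset": [0, 0, 0], "turn": [0, 0, 0], "hand": 5}])

```text
time_s: 7.92
ee_pos: [0.4323, -0.0869, 0.16]
tool_rot: [[-0.94, -0.341, 0.0], [-0.341, 0.94, 0.0], [-0.0, 0.0, -1.0]]
contact_force: [0.3, 0.2, 0.5]
finger_gap: 0.05
grip_force: 0.0
```

Run:
```python
from h import *
s=r.sense();p,d=r.capture('wrist');print(s['ee_pos'])
for t in(70,80,90):
  for P,st in blobs(p.max(2)<t,60):
    W=ray('wrist',P,.0065,s);m=axis(W)
    if np.hypot(*(m[0]-[.434,-.086]))<.05: print(t,st,[np.round(x,4) for x in m],W[:,:2].mean(0)-m[0])
cv2.imwrite('pics/w4.png',p[120:340,160:480])
go([.434,-.086,.17],110)
```

```text
[ 0.43230061 -0.08688571  0.15998512]
70 [311 196  16  50 647] [array([ 0.4349, -0.0879]), np.float32(21.3172), array([0.0411, 0.0122]), np.float64(0.0)] [-0.00214493 -0.00072685]
80 [311 196  17  51 666] [array([ 0.4352, -0.0876]), np.float32(21.5405), array([0.042 , 0.0127]), np.float64(0.0)] [-0.00243967 -0.00100492]
90 [310 196  18  51 719] [array([ 0.4353, -0.0877]), np.float32(21.1335), array([0.042 , 0.0136]), np.float64(0.0)] [-0.002329   -0.00082297]
t 7.97 pos [ 0.4325 -0.0865  0.1602] TURN z 180.0 OFFSET [ 0.16  0.   -0.98] len 1.0
```

View pics/w4.png

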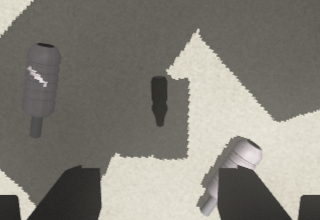

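Cartridge B is centred at crop (160,101) with its tip down, lined up with the tool. The grips on either side are clear of the fingers.

Request:
drive_tool(plan=[{"offset": [0.5, -0.2, 3], "turn": [0, 0, 0], "hand": 4}, {"offset": [0, 0, 3], "turn": [0, 0, 0], "hand": 4}, {"offset": [0, 0, 3], "turn": [0, 0, 0], "hand": 4}, {"offset": [0, 0, 3], "turn": [0, 0, 0], "hand": 4}, {"offset": [0, 0, 2], "turn": [0, 0, 0], "hand": 4}, {"offset": [0, 0, 1.1], "turn": [0, 0, 0], "hand": 4}, {"offset": [0, 0, 0.4], "turn": [0, 0, 0], "hand": 4}, {"offset": [0, 0, 0], "turn": [0, 0, 0], "hand": 0.5}, {"offset": [0, 0, 0], "turn": [0, 0, 0], "hand": 0.5}, {"offset": [0, 0, 0], "turn": [0, 0, 0], "hand": 0.5}, {"offset": [0, 0, 0], "turn": [0, 0, 0], "hand": 0.5}, {"offset": [0, 0, 0], "turn": [0, 0, 0], "hand": 0.5}], force=12)

```text
time_s: 8.97
ee_pos: [0.4286, -0.0909, 0.0055]
tool_rot: [[-0.94, -0.342, 0.002], [-0.342, 0.94, -0.001], [-0.001, -0.001, -1.0]]
contact_force: [0.8, 0.9, 2.8]
finger_gap: 0.0126
grip_force: 12.0
```

Request:
drive_tool(plan=[{"offset": [0, 0, -2], "turn": [0, 0, 0], "hand": 0.5}, {"offset": [0, 0, -4], "turn": [0, 0, 0], "hand": 0.5}, {"offset": [0, 0, -4], "turn": [0, 0, 0], "hand": 0.5}, {"offset": [0, 0, -4], "turn": [0, 0, 0], "hand": 0.5}, {"offset": [0, 0, -4], "turn": [0, 0, 0], "hand": 0.5}, {"offset": [-1.6, 2.95, 0], "turn": [0, 0, 0], "hand": 0.5}, {"offset": [-1.6, 2.95, 0], "turn": [0, 0, 0], "hand": 0.5}, {"offset": [-1.6, 2.95, 0], "turn": [0, 0, 0], "hand": 0.5}, {"offset": [-1.6, 2.95, 0], "turn": [0, 0, 0], "hand": 0.5}, {"offset": [-1.6, 2.95, 0], "turn": [0, 0, 0], "hand": 0.5}, {"offset": [-1.6, 2.95, 0], "turn": [0, 0, 0], "hand": 0.5}])

```text
time_s: 9.88
ee_pos: [0.4577, 0.1099, 0.1852]
tool_rot: [[-0.94, -0.342, 0.001], [-0.342, 0.94, -0.0], [-0.001, -0.0, -1.0]]
contact_force: [0.4, 0.7, -0.9]
finger_gap: 0.0124
grip_force: 12.0
```

Request:
drive_tool(plan=[{"offset": [-1.6, 2.95, 0], "turn": [0, 0, 0], "hand": 0.5}, {"offset": [-1.6, 2.95, 0], "turn": [0, 0, 0], "hand": 0.5}, {"offset": [-1.6, 2.95, 0], "turn": [0, 0, 0], "hand": 0.5}, {"offset": [-1.6, 2.95, 0], "turn": [0, 0, 0], "hand": 0.5}, {"offset": [-1.6, 2.95, 0], "turn": [0, 0, 0], "hand": 0.5}, {"offset": [-1.6, 2.95, 0], "turn": [0, 0, 0], "hand": 0.5}, {"offset": [-1.6, 2.95, 0], "turn": [0, 0, 0], "hand": 0.5}, {"offset": [-1.6, 2.95, 0], "turn": [0, 0, 0], "hand": 0.5}, {"offset": [-1.5, 3, 0], "turn": [0, 0, 0], "hand": 0.5}, {"offset": [0, 0, 0], "turn": [0, 0, 0], "hand": 0.5}, {"offset": [0, 0, 0], "turn": [0, 0, 0], "hand": 0.5}])

```text
time_s: 10.8
ee_pos: [0.501, 0.4082, 0.1843]
tool_rot: [[-0.939, -0.344, -0.0], [-0.344, 0.939, -0.0], [0.0, -0.0, -1.0]]
contact_force: [-0.2, 0.1, -0.5]
finger_gap: 0.0127
grip_force: 12.0
```

Run:
```python
from h import *
go([.502,.4075,.11],110);print(r.sense()['finger_gap'])
```

```text
t 10.8 pos [0.501  0.4082 0.1843] TURN z 0.1 OFFSET [-0.08 -0.1   7.43] len 7.4
0.012699188395662685
```

Request:
drive_tool(plan=[{"offset": [0, 0, 3], "turn": [0, 0, 0], "hand": 0.5}, {"offset": [0, 0, 3], "turn": [0, 0, 0], "hand": 0.5}, {"offset": [0, 0, 1.4], "turn": [0, 0, 0], "hand": 0.5}, {"offset": [0, 0, 0], "turn": [0, 0, 0], "hand": 0.5}, {"offset": [0, 0, 0], "turn": [0, 0, 0], "hand": 5}, {"offset": [0, 0, 0], "turn": [0, 0, 0], "hand": 5}, {"offset": [0, 0, 0], "turn": [0, 0, 0], "hand": 5}, {"offset": [0, 0, 0], "turn": [0, 0, 0], "hand": 5}, {"offset": [0, 0, 0], "turn": [0, 0, 0], "hand": 5}, {"offset": [0, 0, -4], "turn": [0, 0, 0], "hand": 5}, {"offset": [0, 0, -4], "turn": [0, 0, 0], "hand": 5}, {"offset": [0, 0, 0], "turn": [0, 0, 0], "hand": 5}])

```text
time_s: 11.8
ee_pos: [0.5036, 0.4084, 0.1992]
tool_rot: [[-0.94, -0.342, 0.012], [-0.342, 0.94, 0.007], [-0.014, 0.002, -1.0]]
contact_force: [0.5, 0.3, 1.6]
finger_gap: 0.0502
grip_force: 0.0
```

Run:
```python
from h import *
p,d=r.capture('wrist');cv2.imwrite('pics/w5.png',p[100:340,160:480])
go([.612,.255,.2],90)
go([.612,.255,.2],110)
```

```text
t 11.85 pos [0.5028 0.408  0.1956] TURN z 20.0 OFFSET [-10.92 -15.3   -0.44] len 18.8
t 11.85 pos [0.5028 0.408  0.1956] TURN z -0.0 OFFSET [ -5.03 -18.11  -0.44] len 18.8
```

View pics/w5.png

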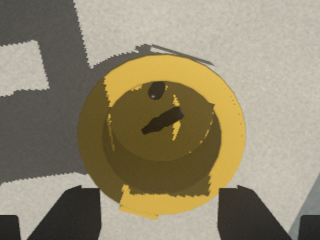

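Both cartridges are inside the pot, at crop (157,90) and (162,120), so sharps are done. On to grip A.

Request:
drive_tool(plan=[{"offset": [0, 0, 0], "turn": [0, 0, 6], "hand": 6}, {"offset": [0, 0, 0], "turn": [0, 0, 6], "hand": 6}, {"offset": [0, 0, 0], "turn": [0, 0, 6], "hand": 6}, {"offset": [0, 0, 0], "turn": [0, 0, 6], "hand": 6}, {"offset": [0, 0, 0], "turn": [0, 0, 6], "hand": 6}, {"offset": [0, 0, 0], "turn": [0, 0, 0], "hand": 6}])

```text
time_s: 12.35
ee_pos: [0.5012, 0.407, 0.19]
tool_rot: [[-0.984, 0.178, -0.001], [0.178, 0.984, -0.001], [0.001, -0.001, -1.0]]
contact_force: [-0.2, -0.1, -0.4]
finger_gap: 0.06
grip_force: 0.0
```

Run:
```python
from h import *
go([.468,-.009,.165],80)
```

```text
t 12.35 pos [0.5012 0.407  0.19  ] TURN z -0.2 OFFSET [ -3.95 -41.55   2.5 ] len 41.8
```

Request:
drive_tool(plan=[{"offset": [-0.3, -3.5, 0], "turn": [0, 0, 0], "hand": 6}, {"offset": [-0.3, -3.5, 0], "turn": [0, 0, 0], "hand": 6}, {"offset": [-0.3, -3.5, 0], "turn": [0, 0, 0], "hand": 6}, {"offset": [-0.3, -3.5, 0], "turn": [0, 0, 0], "hand": 6}, {"offset": [-0.3, -3.5, 0], "turn": [0, 0, 0], "hand": 6}, {"offset": [-0.3, -3.5, 0], "turn": [0, 0, 0], "hand": 6}, {"offset": [-0.3, -3.5, 0], "turn": [0, 0, 0], "hand": 6}, {"offset": [-0.3, -3.5, 0], "turn": [0, 0, 0], "hand": 6}, {"offset": [-0.3, -3.5, 0], "turn": [0, 0, 0], "hand": 6}, {"offset": [-0.3, -3.5, 0], "turn": [0, 0, 0], "hand": 6}, {"offset": [-0.4, -3.5, 0], "turn": [0, 0, 0], "hand": 6}, {"offset": [-0.4, -3, 1], "turn": [0, 0, 0], "hand": 6}])

```text
time_s: 13.35
ee_pos: [0.4667, -0.0102, 0.1818]
tool_rot: [[-0.985, 0.171, 0.003], [0.171, 0.985, -0.001], [-0.003, -0.001, -1.0]]
contact_force: [0.3, 0.0, -0.1]
finger_gap: 0.0604
grip_force: 0.0
```

Request:
drive_tool(plan=[{"offset": [0, 0, 1.5], "turn": [0, 0, 0], "hand": 6}, {"offset": [0, 0, 0], "turn": [0, 0, 0], "hand": 6}, {"offset": [0, 0, 0], "turn": [0, 0, 0], "hand": 6}])

```text
time_s: 13.6
ee_pos: [0.4663, -0.008, 0.1654]
tool_rot: [[-0.985, 0.172, -0.002], [0.172, 0.985, 0.001], [0.002, 0.0, -1.0]]
contact_force: [-0.1, 0.8, 0.3]
finger_gap: 0.0601
grip_force: 0.0
```

```bash
cat >> h.py <<'E'
def raised(near,z0,rad=.07,name=None):
    "wrist depth points above z0 within rad of near"
    s=r.sense();p,d=r.capture('wrist');c=r.get_calibration('wrist')
    if name: cv2.imwrite(name,p)
    v,u=np.mgrid[:480,:640];cam=np.stack([(u-c['cx'])/c['fx']*d,(v-c['cy'])/c['fy']*d,d],-1)
    T=np.eye(4);T[:3,:3]=s['tool_rot'];T[:3,3]=s['ee_pos'];T=T@c['tool_from_camera']
    W=cam@T[:3,:3].T+T[:3,3]
    m=(d>0)&(W[...,2]>z0)&(W[...,2]<s['ee_pos'][2]-.03)&(np.hypot(W[...,0]-near[0],W[...,1]-near[1])<rad)
    return [(W[P[:,1],P[:,0]],st,P) for P,st in blobs(m,150)]
E
python3 - <<'E'
from h import *
for W,st,P in raised([.478,-.011],.009,name='pics/w6.png'): print(st,[np.round(x,4) for x in axis(W)],W[:,2].max(),'px',[np.round(x,4) for x in axis(ray('wrist',P,.0125,r.sense()))])
go([.468,-.009,.165],80)
E
```

```text
[ 305  186   31   91 2248] [array([ 0.4776, -0.0104]), np.float32(-10.9146), array([0.0754, 0.0245]), np.float64(0.0)] 0.025482984519907548 px [array([ 0.479 , -0.0103]), np.float32(-10.8706), array([0.0769, 0.0245]), np.float64(0.0)]
t 13.65 pos [ 0.4666 -0.0077  0.166 ] TURN z 0.1 OFFSET [-0.16 -0.1   0.1 ] len 0.2
```

View pics/w6.png

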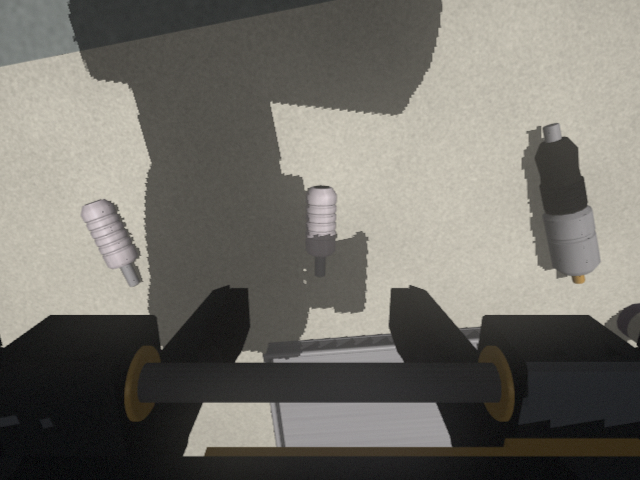

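Grip A is at (320,230), stem down, lined up with the tool and between the fingers.

Request:
drive_tool(plan=[{"offset": [-0.1, -0.1, 3], "turn": [0, 0, 1], "hand": 6}, {"offset": [0, 0, 3], "turn": [0, 0, 0], "hand": 6}, {"offset": [0, 0, 3], "turn": [0, 0, 0], "hand": 6}, {"offset": [0, 0, 3], "turn": [0, 0, 0], "hand": 6}, {"offset": [0, 0, 2], "turn": [0, 0, 0], "hand": 6}, {"offset": [0, 0, 1.6], "turn": [0, 0, 0], "hand": 6}, {"offset": [0, 0, 0.4], "turn": [0, 0, 0], "hand": 6}, {"offset": [0, 0, 0], "turn": [0, 0, 0], "hand": 1.5}, {"offset": [0, 0, 0], "turn": [0, 0, 0], "hand": 1.5}, {"offset": [0, 0, 0], "turn": [0, 0, 0], "hand": 1.5}, {"offset": [0, 0, 0], "turn": [0, 0, 0], "hand": 1.5}, {"offset": [0, 0, 0], "turn": [0, 0, 0], "hand": 1.5}], force=25)

```text
time_s: 14.65
ee_pos: [0.4679, -0.0093, 0.0066]
tool_rot: [[-0.982, 0.191, 0.002], [0.191, 0.982, -0.0], [-0.002, -0.0, -1.0]]
contact_force: [0.3, 0.6, -0.3]
finger_gap: 0.0288
grip_force: 0.1
```

Request:
drive_tool(plan=[{"offset": [0, 0, -1], "turn": [0, 0, 0], "hand": 1.5}, {"offset": [0, 0, -3], "turn": [0, 0, 0], "hand": 1.5}, {"offset": [0, 0, -3], "turn": [0, 0, 0], "hand": 1.5}, {"offset": [0, 0, -3], "turn": [0, 0, 0], "hand": 1.5}, {"offset": [0, 0, -2], "turn": [0, 0, 0], "hand": 1.5}, {"offset": [0, 0, 0], "turn": [0, 0, -7], "hand": 1.5}, {"offset": [0, 0, 0], "turn": [0, 0, 0], "hand": 1.5}])

```text
time_s: 15.23
ee_pos: [0.4678, -0.0094, 0.1272]
tool_rot: [[-0.998, 0.066, 0.003], [0.066, 0.998, -0.001], [-0.003, -0.001, -1.0]]
contact_force: [-0.4, 0.2, -0.8]
finger_gap: 0.025
grip_force: 24.7
```

Run:
```python
from h import *
go([.651,.0577,.12],86.3);s=r.sense();print(s['finger_gap'],s['grip_force'])
B=raised([.6585,.015],.012,rad=.14,name='pics/w7.png')
for W,st,P in B: print(st,[np.round(x,4) for x in axis(W)],W[:,2].max())
```

```text
t 15.23 pos [ 0.4678 -0.0094  0.1272] TURN z -0.1 OFFSET [-17.85   7.88   0.72] len 19.5
0.02503628029103133 24.728983644163236
```

Request:
drive_tool(plan=[{"offset": [-3, 1.3, 0], "turn": [0, 0, 0], "hand": 1.5}, {"offset": [-3, 1.3, 0], "turn": [0, 0, 0], "hand": 1.5}, {"offset": [-3, 1.3, 0], "turn": [0, 0, 0], "hand": 1.5}, {"offset": [-3, 1.3, 0], "turn": [0, 0, 0], "hand": 1.5}, {"offset": [-3, 1.3, 0], "turn": [0, 0, 0], "hand": 1.5}, {"offset": [-3, 1.4, 0], "turn": [0, 0, 0], "hand": 1.5}, {"offset": [0, 0, 0], "turn": [0, 0, 0], "hand": 1.5}, {"offset": [0, 0, 3], "turn": [0, 0, 0], "hand": 1.5}, {"offset": [0, 0, 3], "turn": [0, 0, 0], "hand": 1.5}, {"offset": [0, 0, 2], "turn": [0, 0, 0], "hand": 1.5}, {"offset": [0, 0, 1], "turn": [0, 0, 0], "hand": 1.5}, {"offset": [0, 0, 0], "turn": [0, 0, 0], "hand": 1.5}])

```text
time_s: 16.28
ee_pos: [0.651, 0.0568, 0.0329]
tool_rot: [[-0.997, 0.072, -0.006], [0.072, 0.997, 0.001], [0.006, 0.0, -1.0]]
contact_force: [0.2, 0.8, -1.2]
finger_gap: 0.0245
grip_force: 24.7
```

Run:
```python
from h import *
go([.651,.0577,.01],86.3);s=r.sense();print(s['contact_force'])
p,d=r.capture('wrist');cv2.imwrite('pics/w8.png',p)
```

```text
t 16.28 pos [0.651  0.0568 0.0329] TURN z -0.4 OFFSET [0.   0.09 2.29] len 2.3
[ 0.21977273  0.80784951 -1.18274077]
```

View pics/w8.png

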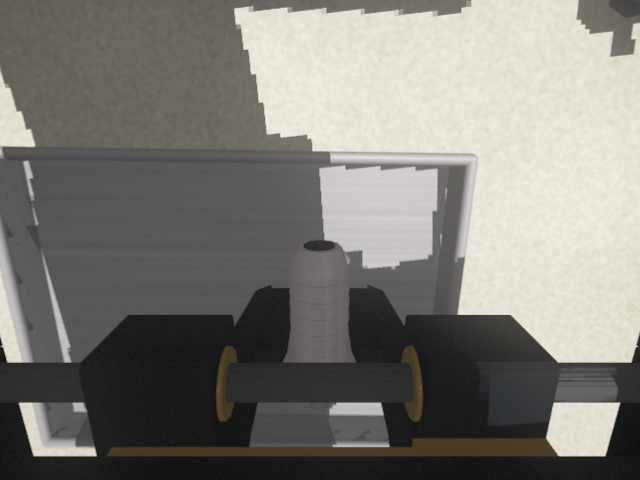

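Grip A is held level, inside the tray's left half and clear of the walls. I'll lower it gently.

Request:
drive_tool(plan=[{"offset": [0, 0, 0.8], "turn": [0, 0, 0], "hand": 1.5}, {"offset": [0, 0, 0.6], "turn": [0, 0, 0], "hand": 1.5}, {"offset": [0, 0, 0.3], "turn": [0, 0, 0], "hand": 1.5}, {"offset": [0, 0, 0], "turn": [0, 0, 0], "hand": 1.5}, {"offset": [0, 0, 0], "turn": [0, 0, 0], "hand": 1.5}])

```text
time_s: 16.75
ee_pos: [0.6527, 0.0568, 0.019]
tool_rot: [[-0.998, 0.07, 0.0], [0.07, 0.998, -0.0], [-0.0, -0.0, -1.0]]
contact_force: [0.0, 0.8, -0.0]
finger_gap: 0.0245
grip_force: 24.7
```

Request:
drive_tool(plan=[{"offset": [0, 0, 0.3], "turn": [0, 0, 0], "hand": 1.5}, {"offset": [0, 0, 0.2], "turn": [0, 0, 0], "hand": 1.5}, {"offset": [0, 0, 0], "turn": [0, 0, 0], "hand": 1.5}, {"offset": [0, 0, 0], "turn": [0, 0, 0], "hand": 1.5}])

```text
time_s: 17.08
ee_pos: [0.6525, 0.0569, 0.0137]
tool_rot: [[-0.998, 0.07, -0.0], [0.07, 0.998, -0.0], [0.0, -0.0, -1.0]]
contact_force: [-0.1, -0.5, -1.6]
finger_gap: 0.0244
grip_force: 24.7
```

Request:
drive_tool(plan=[{"offset": [0, 0, 0.2], "turn": [0, 0, 0], "hand": 1.5}, {"offset": [0, 0, 0.2], "turn": [0, 0, 0], "hand": 1.5}, {"offset": [0, 0, 0], "turn": [0, 0, 0], "hand": 1.5}, {"offset": [0, 0, 0], "turn": [0, 0, 0], "hand": 1.5}])

```text
time_s: 17.42
ee_pos: [0.653, 0.0571, 0.012]
tool_rot: [[-0.998, 0.07, 0.002], [0.07, 0.998, -0.0], [-0.002, 0.0, -1.0]]
contact_force: [-4.5, 1.4, 15.8]
finger_gap: 0.025
grip_force: 25.1
```

Contact with the floor (16 N). I'll release and rise.

Request:
drive_tool(plan=[{"offset": [0, 0, -0.1], "turn": [0, 0, 0], "hand": 1.5}, {"offset": [0, 0, 0], "turn": [0, 0, 0], "hand": 5}, {"offset": [0, 0, 0], "turn": [0, 0, 0], "hand": 5}, {"offset": [0, 0, 0], "turn": [0, 0, 0], "hand": 5}, {"offset": [0, 0, 0], "turn": [0, 0, 0], "hand": 5}, {"offset": [0, 0, -2], "turn": [0, 0, 0], "hand": 5}, {"offset": [0, 0, -4], "turn": [0, 0, 0], "hand": 5}, {"offset": [0, 0, -4], "turn": [0, 0, 0], "hand": 6}, {"offset": [0, 0, -4], "turn": [0, 0, 0], "hand": 6}, {"offset": [0, 0, -2], "turn": [0, 0, 0], "hand": 6}, {"offset": [0, 0, 0], "turn": [0, 0, 0], "hand": 6}, {"offset": [0, 0, 0], "turn": [0, 0, 0], "hand": 6}])

```text
time_s: 18.42
ee_pos: [0.6527, 0.0568, 0.1712]
tool_rot: [[-0.998, 0.07, 0.002], [0.07, 0.998, -0.0], [-0.002, -0.0, -1.0]]
contact_force: [0.4, -0.1, -0.4]
finger_gap: 0.0599
grip_force: 0.0
```

Run:
```python
from h import *
for W,st,P in raised([.663,.057],.015,rad=.055): print(st,[np.round(x,4) for x in axis(W)],W[:,2].max())
go([.4495,-.179,.165],95)
```

```text
[ 305  184   31   90 2161] [array([0.6631, 0.0556]), np.float32(-4.1217), array([0.0757, 0.0245]), np.float64(0.0)] 0.029027370378010564
t 18.47 pos [0.6521 0.0569 0.1696] TURN z 171.0 OFFSET [-22.24  21.73   0.46] len 31.1
```

Grip A lies flat in the tray, top at 29 mm. Now grip B.

Request:
drive_tool(plan=[{"offset": [0, 0, 0], "turn": [0, 0, -4.5], "hand": 6}, {"offset": [0, 0, 0], "turn": [0, 0, -4.5], "hand": 6}, {"offset": [2.5, -2.4, 0], "turn": [0, 0, 0], "hand": 6}, {"offset": [2.5, -2.4, 0], "turn": [0, 0, 0], "hand": 6}, {"offset": [2.5, -2.4, 0], "turn": [0, 0, 0], "hand": 6}, {"offset": [2.5, -2.4, 0], "turn": [0, 0, 0], "hand": 6}, {"offset": [2.5, -2.4, 0], "turn": [0, 0, 0], "hand": 6}, {"offset": [2.5, -2.4, 0], "turn": [0, 0, 0], "hand": 6}, {"offset": [2.4, -2.4, 0], "turn": [0, 0, 0], "hand": 6}, {"offset": [2.4, -2.4, 0], "turn": [0, 0, 0], "hand": 6}, {"offset": [2.4, -2.5, 0.4], "turn": [0, 0, 0], "hand": 6}, {"offset": [0, 0, 0], "turn": [0, 0, 0], "hand": 6}])

```text
time_s: 19.47
ee_pos: [0.4468, -0.1814, 0.1646]
tool_rot: [[-0.997, -0.082, -0.005], [-0.082, 0.997, 0.002], [0.004, 0.002, -1.0]]
contact_force: [-0.1, 0.1, -0.3]
finger_gap: 0.0598
grip_force: 0.0
```

Request:
drive_tool(plan=[{"offset": [0, 0, 0], "turn": [0, 0, 0], "hand": 6}, {"offset": [0, 0, 0], "turn": [0, 0, 0], "hand": 6}])

```text
time_s: 19.63
ee_pos: [0.4501, -0.1781, 0.1657]
tool_rot: [[-0.996, -0.086, -0.002], [-0.086, 0.996, 0.002], [0.002, 0.002, -1.0]]
contact_force: [-0.1, -0.4, 0.9]
finger_gap: 0.0599
grip_force: 0.0
```

Run:
```python
from h import *
for W,st,P in raised([.4595,-.178],.009):
    m=axis(W);a=m[1];u=np.array([np.cos(np.radians(a)),np.sin(np.radians(a))]);u*=np.sign(u[0]);b=m[0]-.01*u
    print(st,[np.round(x,4) for x in m],W[:,2].max(),b)
    if st[4]>1000: go([*b,.005],a+90)
```

```text
[ 300  182   33   91 2238] [array([ 0.4584, -0.1803]), np.float32(8.1529), array([0.0751, 0.0248]), np.float64(0.0)] 0.02709245585108483 [ 0.44846128 -0.18168763]
t 19.68 pos [ 0.4504 -0.1778  0.1659] TURN z 176.9 OFFSET [-0.25  0.35 16.09] len 16.1
```

Request:
drive_tool(plan=[{"offset": [0, 0, 0], "turn": [0, 0, -3.1], "hand": 6}, {"offset": [0.2, -0.4, 3], "turn": [0, 0, 0], "hand": 6}, {"offset": [0, 0, 3], "turn": [0, 0, 0], "hand": 6}, {"offset": [0, 0, 3], "turn": [0, 0, 0], "hand": 6}, {"offset": [0, 0, 3], "turn": [0, 0, 0], "hand": 6}, {"offset": [0, 0, 2], "turn": [0, 0, 0], "hand": 6}, {"offset": [0, 0, 1.6], "turn": [0, 0, 0], "hand": 6}, {"offset": [0, 0, 0.4], "turn": [0, 0, 0], "hand": 6}, {"offset": [0, 0, 0], "turn": [0, 0, 0], "hand": 1.5}, {"offset": [0, 0, 0], "turn": [0, 0, 0], "hand": 1.5}, {"offset": [0, 0, 0], "turn": [0, 0, 0], "hand": 1.5}, {"offset": [0, 0, 0], "turn": [0, 0, 0], "hand": 1.5}])

```text
time_s: 20.68
ee_pos: [0.4493, -0.1829, 0.0077]
tool_rot: [[-0.99, -0.141, 0.002], [-0.141, 0.99, -0.001], [-0.001, -0.001, -1.0]]
contact_force: [-0.3, 0.3, 0.8]
finger_gap: 0.0352
grip_force: 0.0
```

Request:
drive_tool(plan=[{"offset": [0, 0, 0], "turn": [0, 0, 0], "hand": 1.5}, {"offset": [0, 0, 0], "turn": [0, 0, 0], "hand": 1.5}, {"offset": [0, 0, 0], "turn": [0, 0, 0], "hand": 1.5}, {"offset": [0, 0, -1], "turn": [0, 0, 0], "hand": 1.5}, {"offset": [0, 0, -3], "turn": [0, 0, 0], "hand": 1.5}, {"offset": [0, 0, -3], "turn": [0, 0, 0], "hand": 1.5}, {"offset": [0, 0, -3], "turn": [0, 0, 0], "hand": 1.5}, {"offset": [0, 0, -2], "turn": [0, 0, 0], "hand": 1.5}, {"offset": [0, 0, 0], "turn": [0, 0, 6], "hand": 1.5}, {"offset": [0, 0, 0], "turn": [0, 0, 6], "hand": 1.5}, {"offset": [0, 0, 0], "turn": [0, 0, 0], "hand": 1.5}])

```text
time_s: 21.6
ee_pos: [0.4487, -0.1828, 0.1271]
tool_rot: [[-0.997, 0.072, 0.0], [0.072, 0.997, -0.0], [-0.0, -0.0, -1.0]]
contact_force: [-0.2, 0.1, -1.5]
finger_gap: 0.0244
grip_force: 25.0
```

Run:
```python
from h import *
go([.648,-.0263,.03],86.3)
```

```text
t 21.6 pos [ 0.4487 -0.1828  0.1271] TURN z -0.4 OFFSET [-18.88  16.9    9.71] len 27.1
```

Request:
drive_tool(plan=[{"offset": [-2.4, 2.1, 0], "turn": [0, 0, 0], "hand": 1.5}, {"offset": [-2.4, 2.1, 0], "turn": [0, 0, 0], "hand": 1.5}, {"offset": [-2.4, 2.1, 0], "turn": [0, 0, 0], "hand": 1.5}, {"offset": [-2.4, 2.1, 0], "turn": [0, 0, 0], "hand": 1.5}, {"offset": [-2.4, 2.1, 0], "turn": [0, 0, 0], "hand": 1.5}, {"offset": [-2.4, 2.1, 0], "turn": [0, 0, 0], "hand": 1.5}, {"offset": [-2.4, 2.1, 0], "turn": [0, 0, 0], "hand": 1.5}, {"offset": [-2.1, 2.2, 0], "turn": [0, 0, 0], "hand": 1.5}, {"offset": [0, 0, 3], "turn": [0, 0, 0], "hand": 1.5}, {"offset": [0, 0, 3], "turn": [0, 0, 0], "hand": 1.5}, {"offset": [0, 0, 3], "turn": [0, 0, 0], "hand": 1.5}, {"offset": [0, 0, 0.9], "turn": [0, 0, 0], "hand": 1.5}])

```text
time_s: 22.6
ee_pos: [0.6466, -0.0266, 0.0228]
tool_rot: [[-0.998, 0.065, -0.008], [0.065, 0.998, 0.002], [0.008, 0.001, -1.0]]
contact_force: [-0.9, -0.7, -1.6]
finger_gap: 0.0246
grip_force: 25.0
```

Request:
drive_tool(plan=[{"offset": [0, 0, 0.6], "turn": [0, 0, 0], "hand": 1.5}, {"offset": [0, 0, 0.4], "turn": [0, 0, 0], "hand": 1.5}, {"offset": [0, 0, 0.3], "turn": [0, 0, 0], "hand": 1.5}, {"offset": [0, 0, 0], "turn": [0, 0, 0], "hand": 1.5}, {"offset": [0, 0, 0], "turn": [0, 0, 0], "hand": 1.5}])

```text
time_s: 23.02
ee_pos: [0.6494, -0.0273, 0.0159]
tool_rot: [[-0.998, 0.068, 0.002], [0.068, 0.998, -0.0], [-0.002, -0.0, -1.0]]
contact_force: [0.1, -0.2, -0.7]
finger_gap: 0.0249
grip_force: 25.0
```

Request:
drive_tool(plan=[{"offset": [0, 0, 0.2], "turn": [0, 0, 0], "hand": 1.5}, {"offset": [0, 0, 0.2], "turn": [0, 0, 0], "hand": 1.5}, {"offset": [0, 0, 0.1], "turn": [0, 0, 0], "hand": 1.5}, {"offset": [0, 0, 0], "turn": [0, 0, 0], "hand": 1.5}, {"offset": [0, 0, 0], "turn": [0, 0, 0], "hand": 1.5}])

```text
time_s: 23.43
ee_pos: [0.6491, -0.0272, 0.0104]
tool_rot: [[-0.998, 0.068, 0.001], [0.068, 0.998, -0.0], [-0.001, -0.0, -1.0]]
contact_force: [-1.4, -0.4, 5.3]
finger_gap: 0.0244
grip_force: 25.0
```

Request:
drive_tool(plan=[{"offset": [0, 0, 0], "turn": [0, 0, 0], "hand": 5}, {"offset": [0, 0, 0], "turn": [0, 0, 0], "hand": 5}, {"offset": [0, 0, 0], "turn": [0, 0, 0], "hand": 5}, {"offset": [0, 0, 0], "turn": [0, 0, 0], "hand": 5}, {"offset": [0, 0, 0], "turn": [0, 0, 0], "hand": 5}, {"offset": [0, 0, -2], "turn": [0, 0, 0], "hand": 5}, {"offset": [0, 0, -4], "turn": [0, 0, 0], "hand": 5}, {"offset": [0, 0, -4], "turn": [0, 0, 0], "hand": 7}, {"offset": [0, 0, -4], "turn": [0, 0, 0], "hand": 7}, {"offset": [0, 0, -4], "turn": [0, 0, 0], "hand": 7}, {"offset": [0, 0, -3], "turn": [0, 0, 0], "hand": 7}, {"offset": [0, 0, 0], "turn": [0, 0, 0], "hand": 7}])

```text
time_s: 24.43
ee_pos: [0.6507, -0.0275, 0.2271]
tool_rot: [[-0.998, 0.068, 0.012], [0.068, 0.998, -0.003], [-0.012, -0.002, -1.0]]
contact_force: [0.0, -1.1, 1.4]
finger_gap: 0.07
grip_force: 0.0
```

Run:
```python
from h import *
for W,st,P in raised([.658,-.027],.015,rad=.055): print(st,[np.round(x,4) for x in axis(W)],W[:,2].max())
go([.612,.257,.22],86.3)
```

```text
[ 306  170   27   78 1596] [array([ 0.6589, -0.0297]), np.float32(-4.0802), array([0.0755, 0.0245]), np.float64(0.0)] 0.029343630772871276
t 24.48 pos [ 0.6499 -0.0273  0.2233] TURN z -0.2 OFFSET [ 5.61 28.13  0.33] len 28.7
```

Grip B also lies flat, parallel to A and 85 mm away. Now the bottle.

Request:
drive_tool(plan=[{"offset": [0.6, 3.1, 0], "turn": [0, 0, 0], "hand": 7}, {"offset": [0.6, 3.1, 0], "turn": [0, 0, 0], "hand": 7}, {"offset": [0.6, 3.1, 0], "turn": [0, 0, 0], "hand": 7}, {"offset": [0.6, 3.1, 0], "turn": [0, 0, 0], "hand": 7}, {"offset": [0.6, 3.1, 0], "turn": [0, 0, 0], "hand": 7}, {"offset": [0.6, 3.1, 0], "turn": [0, 0, 0], "hand": 7}, {"offset": [0.6, 3.1, 0], "turn": [0, 0, 0], "hand": 7}, {"offset": [0.7, 3.2, 0], "turn": [0, 0, 0], "hand": 7}, {"offset": [0.7, 3.2, 0], "turn": [0, 0, 0], "hand": 7}, {"offset": [0, 0, 0], "turn": [0, 0, 0], "hand": 7}, {"offset": [0, 0, 0], "turn": [0, 0, 0], "hand": 7}])

```text
time_s: 25.4
ee_pos: [0.6115, 0.2583, 0.218]
tool_rot: [[-0.998, 0.066, -0.003], [0.066, 0.998, -0.001], [0.002, -0.001, -1.0]]
contact_force: [0.0, -0.7, 0.0]
finger_gap: 0.07
grip_force: 0.0
```

Run:
```python
from h import *
for zl in(.02,.06,.08):
  for W,st,P in raised([.612,.257],zl,rad=.05): print(zl,st,[np.round(x,4) for x in axis(W)],W[:,2].max())
s=r.sense();p,d=r.capture('wrist');cv2.imwrite('pics/w9.png',p[60:380,120:520])
go([.612,.257,.033],86.3)
```

```text
0.02 [ 301  189   39   47 1402] [array([0.6102, 0.2579]), np.float32(86.5847), array([0.033 , 0.0304]), np.float64(0.0)] 0.09326341833715185
0.06 [305 200  34  35 837] [array([0.6104, 0.2579]), np.float32(90.0), array([0.0272, 0.025 ]), np.float64(-0.0)] 0.09278456566096804
0.08 [315 215  17  15 189] [array([0.6115, 0.258 ]), np.float32(92.328), array([0.0124, 0.011 ]), np.float64(-0.0)] 0.0929415283616099
t 25.6 pos [0.6126 0.2557 0.2192] TURN z -0.3 OFFSET [ 0.07  0.13 18.62] len 18.6
```

View pics/w9.png

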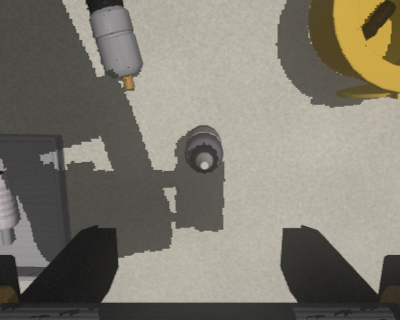

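The bottle is upright at crop (204,155), centred between the open fingers with nothing close to them.

Request:
drive_tool(plan=[{"offset": [0.1, 0.1, 3], "turn": [0, 0, 0], "hand": 6.5}, {"offset": [0, 0, 3], "turn": [0, 0, 0], "hand": 6.5}, {"offset": [0, 0, 3], "turn": [0, 0, 0], "hand": 6.5}, {"offset": [0, 0, 3], "turn": [0, 0, 0], "hand": 6.5}, {"offset": [0, 0, 3], "turn": [0, 0, 0], "hand": 6.5}, {"offset": [0, 0, 2.4], "turn": [0, 0, 0], "hand": 6.5}, {"offset": [0, 0, 1.2], "turn": [0, 0, 0], "hand": 6.5}, {"offset": [0, 0, 0], "turn": [0, 0, 0], "hand": 2.5}, {"offset": [0, 0, 0], "turn": [0, 0, 0], "hand": 2.5}, {"offset": [0, 0, 0], "turn": [0, 0, 0], "hand": 2.5}, {"offset": [0, 0, 0], "turn": [0, 0, 0], "hand": 2.5}, {"offset": [0, 0, 0], "turn": [0, 0, 0], "hand": 2.5}])

```text
time_s: 26.6
ee_pos: [0.612, 0.2582, 0.0353]
tool_rot: [[-0.998, 0.069, 0.002], [0.069, 0.998, 0.001], [-0.002, 0.001, -1.0]]
contact_force: [0.3, 0.3, 0.5]
finger_gap: 0.0339
grip_force: 0.3
```

Request:
drive_tool(plan=[{"offset": [0, 0, 0], "turn": [0, 0, 0], "hand": 2.5}, {"offset": [0, 0, 0], "turn": [0, 0, 0], "hand": 2.5}, {"offset": [0, 0, 0], "turn": [0, 0, 0], "hand": 2.5}, {"offset": [0, 0, 0], "turn": [0, 0, 0], "hand": 2.5}])

```text
time_s: 26.93
ee_pos: [0.612, 0.2583, 0.035]
tool_rot: [[-0.998, 0.068, 0.002], [0.068, 0.998, 0.0], [-0.002, 0.001, -1.0]]
contact_force: [0.6, -0.3, 6.4]
finger_gap: 0.032
grip_force: 25.0
```

Request:
drive_tool(plan=[{"offset": [0, 0, -1], "turn": [0, 0, 0], "hand": 2.5}, {"offset": [0, 0, -3], "turn": [0, 0, 0], "hand": 2.5}, {"offset": [0, 0, -3], "turn": [0, 0, 0], "hand": 2.5}, {"offset": [0, 0, -3], "turn": [0, 0, 0], "hand": 2.5}, {"offset": [0, 0, -3], "turn": [0, 0, 0], "hand": 2.5}, {"offset": [0, 0, -2.5], "turn": [0, 0, 0], "hand": 2.5}, {"offset": [0, -1.5, 0], "turn": [0, 0, 0], "hand": 2.5}, {"offset": [0.3, -3, 0], "turn": [0, 0, 0], "hand": 2.5}, {"offset": [0.3, -3, 0], "turn": [0, 0, 0], "hand": 2.5}, {"offset": [0.3, -3, 0], "turn": [0, 0, 0], "hand": 2.5}, {"offset": [0.3, -3, 0], "turn": [0, 0, 0], "hand": 2.5}, {"offset": [0.3, -3, 0], "turn": [0, 0, 0], "hand": 2.5}])

```text
time_s: 27.93
ee_pos: [0.5841, 0.0928, 0.1884]
tool_rot: [[-0.998, 0.068, -0.001], [0.068, 0.998, -0.0], [0.001, -0.0, -1.0]]
contact_force: [0.1, -0.2, 0.1]
finger_gap: 0.0322
grip_force: 25.0
```

Request:
drive_tool(plan=[{"offset": [0.3, -3, 0], "turn": [0, 0, 0], "hand": 2.5}, {"offset": [0.3, -3, 0], "turn": [0, 0, 0], "hand": 2.5}, {"offset": [0.3, -3, 0], "turn": [0, 0, 0], "hand": 2.5}, {"offset": [0.3, -3, 0], "turn": [0, 0, 0], "hand": 2.5}, {"offset": [0.3, -3, 0], "turn": [0, 0, 0], "hand": 2.5}, {"offset": [0.3, -3, 0], "turn": [0, 0, 0], "hand": 2.5}, {"offset": [0.3, -3, 0], "turn": [0, 0, 0], "hand": 2.5}, {"offset": [0.3, -3, 0], "turn": [0, 0, 0], "hand": 2.5}, {"offset": [0.3, -3, 0], "turn": [0, 0, 0], "hand": 2.5}, {"offset": [0.3, -3, 0], "turn": [0, 0, 0], "hand": 2.5}, {"offset": [0, -3, 0], "turn": [0, 0, 0], "hand": 2.5}, {"offset": [0, -3, 0], "turn": [0, 0, 0], "hand": 2.5}])

```text
time_s: 28.93
ee_pos: [0.5294, -0.2641, 0.1884]
tool_rot: [[-0.998, 0.069, -0.001], [0.069, 0.998, 0.001], [0.001, 0.001, -1.0]]
contact_force: [0.4, 0.2, -0.5]
finger_gap: 0.0322
grip_force: 25.0
```

Request:
drive_tool(plan=[{"offset": [0, -1.2, 0], "turn": [0, 0, -4], "hand": 2.5}, {"offset": [0, 0, 0], "turn": [0, 0, -4.5], "hand": 2.5}, {"offset": [0, 0, 0], "turn": [0, 0, 0], "hand": 2.5}, {"offset": [0, 0, 0], "turn": [0, 0, 0], "hand": 2.5}])

```text
time_s: 29.27
ee_pos: [0.5292, -0.2745, 0.1884]
tool_rot: [[-0.997, -0.077, -0.001], [-0.077, 0.997, 0.001], [0.001, 0.001, -1.0]]
contact_force: [-0.1, -0.0, -0.6]
finger_gap: 0.032
grip_force: 25.0
```

Run:
```python
from h import *
s=r.sense();print(s['finger_gap'],s['grip_force'],s['qpos'].round(2))
for W,st,P in raised([.52,-.39],.02,rad=.13,name='pics/w10.png'):
    print(st,[np.round(x,4) for x in axis(W)],W[:,2].max())
go([.529,-.389,.19],95)
```

```text
0.03202480640301799 24.999589619692415 [-0.68  0.5   1.25  0.    1.4  -2.33]
[  105    18   111   220 10724] [array([ 0.4744, -0.3988]), np.float32(2.2091), array([0.1647, 0.066 ]), np.float64(0.0)] 0.0958664780718487
t 29.32 pos [ 0.5294 -0.2742  0.1886] TURN z 179.5 OFFSET [-1.04 11.43 -0.14] len 11.5
```

View pics/w10.png

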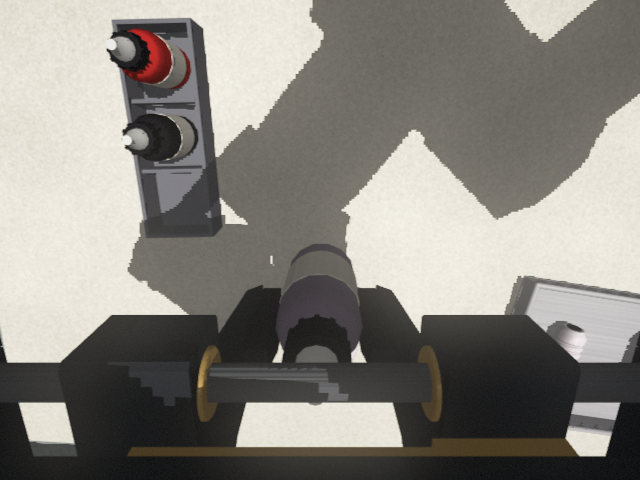

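The wrist view shows the empty bay at (180,200), nearest the held bottle, which hangs upright at (320,300). I'll fit the rack's rim from depth.

Run:
```python
from h import *
s=r.sense()
for W,st,P in raised([.49,-.395],.024,rad=.13):
    if st[4]<3000: continue
    q=W[(W[:,2]>.027)&(W[:,2]<.036)]
    rect=cv2.minAreaRect(np.float32(q[:,:2]*1000));b=cv2.boxPoints(rect)/1000;print(rect,b.round(4).tolist())
    e=sorted([(b[i]-b[(i+1)%4]) for i in range(2)],key=np.linalg.norm)[1];e*=np.sign(e[0]);u=e/np.linalg.norm(e)
    c=b.mean(0);bay=c+.053*u;print('c',c,'ang',np.degrees(np.arctan2(u[1],u[0])),'bay',bay)
    go([*bay,.19],np.degrees(np.arctan2(u[1],u[0]))+90)
c=ray('wrist',[(112,20),(193,19),(222,234),(145,236)],.032,s);print(c.round(4))
```

```text
((474.6907958984375, -398.606201171875), (162.65838623046875, 57.30687713623047), 5.529026031494141) [[0.39100000262260437, -0.37790000438690186], [0.39649999141693115, -0.4350000023841858], [0.5583999752998352, -0.41929998993873596], [0.5529000163078308, -0.362199991941452]]
c [ 0.47469082 -0.39860618] ang 5.52902 bay [ 0.52744424 -0.39349964]
t 29.37 pos [ 0.5295 -0.2741  0.1887] TURN z 179.0 OFFSET [-1.36 11.87 -0.13] len 11.9
[[ 0.3977 -0.4329  0.032 ]
 [ 0.3926 -0.3757  0.032 ]
 [ 0.55   -0.3547  0.032 ]
 [ 0.5567 -0.4185  0.032 ]]
```

Request:
drive_tool(plan=[{"offset": [0, 0, 0], "turn": [0, 0, -1], "hand": 2.5}, {"offset": [0.4, -3, 0], "turn": [0, 0, 0], "hand": 2.5}, {"offset": [0.4, -3, 0], "turn": [0, 0, 0], "hand": 2.5}, {"offset": [0.3, -3, 0], "turn": [0, 0, 0], "hand": 2.5}, {"offset": [0.3, -2.9, 0], "turn": [0, 0, 0], "hand": 2.5}, {"offset": [0, 0, 0], "turn": [0, 0, 0], "hand": 2.5}, {"offset": [0, 0, 3], "turn": [0, 0, 0], "hand": 2.5}, {"offset": [0, 0, 3], "turn": [0, 0, 0], "hand": 2.5}, {"offset": [0, 0, 3], "turn": [0, 0, 0], "hand": 2.5}, {"offset": [0, 0, 2], "turn": [0, 0, 0], "hand": 2.5}, {"offset": [0, 0, 0], "turn": [0, 0, 0], "hand": 2.5}, {"offset": [0, 0, 0], "turn": [0, 0, 0], "hand": 2.5}])

```text
time_s: 30.37
ee_pos: [0.5275, -0.3937, 0.0787]
tool_rot: [[-0.995, -0.098, -0.001], [-0.098, 0.995, 0.001], [0.001, 0.001, -1.0]]
contact_force: [0.9, -0.6, 0.8]
finger_gap: 0.0323
grip_force: 25.0
```

Run:
```python
from h import *
go([.5274,-.3935,.039],95.5)
p,d=r.capture('wrist');cv2.imwrite('pics/w11.png',p[60:400,120:520])
```

```text
t 30.37 pos [ 0.5275 -0.3937  0.0787] TURN z 180.1 OFFSET [-0.01 -0.02  3.97] len 4.0
```

View pics/w11.png

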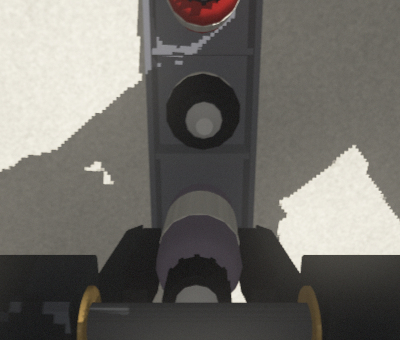

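The bottle (crop x ≈ 201) is centred over the rack row (crop x ≈ 202). Lowering.

Request:
drive_tool(plan=[{"offset": [0, 0, 1], "turn": [0, 0, 0], "hand": 2.5}, {"offset": [0, 0, 1], "turn": [0, 0, 0], "hand": 2.5}, {"offset": [0, 0, 1], "turn": [0, 0, 0], "hand": 2.5}, {"offset": [0, 0, 0.5], "turn": [0, 0, 0], "hand": 2.5}, {"offset": [0, 0, 0.3], "turn": [0, 0, 0], "hand": 2.5}, {"offset": [0, 0, 0], "turn": [0, 0, 0], "hand": 2.5}, {"offset": [0, 0, 0], "turn": [0, 0, 0], "hand": 2.5}])

```text
time_s: 31.0
ee_pos: [0.5274, -0.3945, 0.0408]
tool_rot: [[-0.995, -0.097, 0.0], [-0.097, 0.995, -0.0], [-0.0, -0.0, -1.0]]
contact_force: [-0.1, 0.0, -0.3]
finger_gap: 0.0321
grip_force: 25.0
```

Request:
drive_tool(plan=[{"offset": [0, 0, 0.15], "turn": [0, 0, 0], "hand": 2.5}, {"offset": [0, 0, 0.15], "turn": [0, 0, 0], "hand": 2.5}, {"offset": [0, 0, 0], "turn": [0, 0, 0], "hand": 2.5}, {"offset": [0, 0, 0], "turn": [0, 0, 0], "hand": 2.5}])

```text
time_s: 31.33
ee_pos: [0.5275, -0.3945, 0.0381]
tool_rot: [[-0.995, -0.097, 0.001], [-0.097, 0.995, -0.001], [-0.0, -0.001, -1.0]]
contact_force: [-0.1, -0.9, 1.0]
finger_gap: 0.032
grip_force: 25.0
```

Request:
drive_tool(plan=[{"offset": [0, 0, 0.05], "turn": [0, 0, 0], "hand": 2.5}, {"offset": [0, 0, 0], "turn": [0, 0, 0], "hand": 6}, {"offset": [0, 0, 0], "turn": [0, 0, 0], "hand": 6}, {"offset": [0, 0, 0], "turn": [0, 0, 0], "hand": 6}, {"offset": [0, 0, 0], "turn": [0, 0, 0], "hand": 6}, {"offset": [0, 0, 0], "turn": [0, 0, 0], "hand": 6}, {"offset": [0, 0, -2], "turn": [0, 0, 0], "hand": 6}, {"offset": [0, 0, -3], "turn": [0, 0, 0], "hand": 6}, {"offset": [0, 0, -4], "turn": [0, 0, 0], "hand": 6}, {"offset": [0, 0, -4], "turn": [0, 0, 0], "hand": 6}, {"offset": [0, 0, -4], "turn": [0, 0, 0], "hand": 6}, {"offset": [0, 0, 0], "turn": [0, 0, 0], "hand": 6}])

```text
time_s: 32.33
ee_pos: [0.529, -0.396, 0.2161]
tool_rot: [[-0.995, -0.097, 0.01], [-0.097, 0.995, -0.011], [-0.009, -0.011, -1.0]]
contact_force: [0.3, -0.8, 0.5]
finger_gap: 0.06
grip_force: 0.0
```

Run:
```python
from h import *
for W,st,P in raised([.5274,-.3935],.08,rad=.03): print(st,[np.round(x,4) for x in axis(W)],W[:,2].max())
p,d=r.capture('wrist')
q,d=r.capture('top');w=cv2.resize(p[60:400,120:520],(352,300));t=q[130:340,60:560]
o=np.zeros((520,500,3),np.uint8);o[:210]=t;o[215:515,:352]=w;cv2.imwrite('pics/fin.png',o)
```

```text
[313 212  22  20 263] [array([ 0.5276, -0.3961]), np.float32(81.2673), array([0.0159, 0.0153]), np.float64(0.0)] 0.09549379471767189
```

View pics/fin.png

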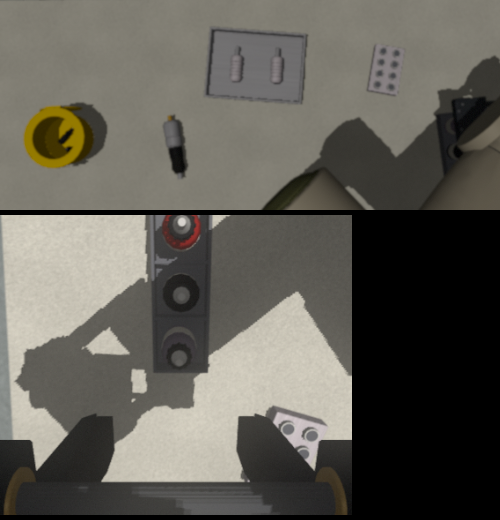

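The final check shows both grips side by side in the tray, at (237,67) and (277,67), and a cartridge dark inside the pot at (67,135). The bottle stands in the free bay at (180,352), its spout tip 3 mm from the bay centre and 95 mm high, with the machine and stand unmoved. Handing in.

```bash
python3 -c "
from rig import r
print(r.hand_in())"
```

```text
the job is handed in; nothing more can be done
None
```

The job is handed in at about 32 s of the 131 s: both cartridges are in the sharps pot, both grips lie flat and apart in the tray, and the bottle stands in the free bay; the verdict was not shown.

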